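# Clear the inspection plate and set out the test slabs

## Robot

A 6-joint arm with a two-finger parallel gripper is mounted at the origin on the work surface. World frame = base frame: x ahead of the robot, y to its left, z up, the work surface at z = 0. Lengths are in m, angles in rad, forces in N, time in s.
With the tool pointing down it reaches from about 0.3 to 0.75 m from the base axis. Payload 8.5 kg.
Tool frame: the origin (TCP) lies midway between the tips of the shut fingers; the grasp point (between the pads) lies 19 mm behind it; y points along the fingers, z is the direction in which the jaws open and shut, and the axes are right-handed (so a half turn about y gives the same grasp; the last joint's range is limited). The gripper opens to 85 mm and grips with 20 to 120 N. Pads are 22 mm wide; open, the fingers measure 114 mm over their backs; the gripper's body (76 mm by 85 mm) begins 54 mm behind the grasp point. The pads swing forward as they close: fully open they stand 13 mm farther back than shut.
Start: joints at [0.894, 0.381, 1.297, -0, 1.464, -0.215], TCP at [0.245, 0.492, 0.231] pointing down, gripper open.
Joint ranges: [-3.11, 3.11], [-0.89, 2.33], [0.22, 2.48], [-1.42, 4.56], [0.17, 2.85], [-2.88, 2.88]. Speed limits (rad/s): [2.39, 2.39, 3.14, 3.14, 3.14, 3.14].

## Interface

Orientations are given as a unit quaternion [w, x, y, z].
In Python, from station import r, imaging, finder gives the robot as it stands.
- The arm moves only by the shell command python3 -m handwheel 'ROWS' [FORCE]. ROWS is text: rows parted by semicolons, each of 5 numbers parted by spaces: the shift along the tool's x, y, z normalised to -1 to 1, where 1 is 1000 mm, then the turn about the tool's y normalised to -1 to 1, where 1 is 45 degrees, then the opening, from 0 (shut) to 1 (fully open). A call has 1 to 12 rows; each row is the pose to reach, as a shift and turn from the pose measured when the call began, along the tool's axes at that moment; what a row does not reach only later rows make up. A row lasts 1/10 s, in which the tool goes at most 50 mm and 8.59 degrees, less where a joint would pass 70% of its speed; a pose out of reach is approached as far as the arm can. A call with a number of a shift or a turn outside -1 to 1 is refused whole. A call with a gripper value outside its range is refused whole. The fingers move at their own pace and stop on an object; FORCE is the grip in N (left out, the last holds). Time passes only in rows, so rows that repeat a pose let the fingers close. It gives the time, the measured TCP pose, the force and the opening at its end, in the units of the state.
- r.observe(): the state, without advancing time (a new reading comes with each control period).
- imaging.capture(name): name is "side" or "top"; returns a dict with "img" (384x512x3 uint8, blue, green, red), "K" (3x3 intrinsics, pixels), "rvec" (rotation vector, rad) and "tvec" (3), from world to camera coordinates, as OpenCV has them. Camera axes: x right, y down, z forward; pixel columns grow to the right and rows downward; lengths in m; the calibration is good to about 2 mm. A picture is of the moment at which its call begins. There is no depth.
- r.job_done(): hands the job in, once; it reports no verdict.
Trained networks look in the newest picture that a camera, given by its name, has taken for a name from the list of things; names that differ only in an ending like _2 or _b are one class to them, and where a whole thing is asked for, a point or a joint stands for the part that bears it (a point fixed in the world has none). Each returns a list of dicts, best first, with "score" (0 to 1); they miss things now and then, are a little off and sometimes report something else, mostly with a low value. They report only what shows in the picture. A call takes as long as a camera call. They do not tell look-alikes from the thing itself.
- finder.regions_of(name, camera): "pixels" (384x512 bool, what is visible of it).
- finder.place_of(name, camera): "centre" ([x, y, z] in m, in the coordinates of the camera as it stood for that picture, good to about 4 mm: a listed point, or the origin of a listed thing).
The state is a dict: "clock": time; "q": joint angles; "joint_vel": joint speeds; "joint_torque": joint torques, N m; "tcp_pos": TCP position; "tcp_rot": TCP orientation; "force": force on the tool from outside, world axes, zero at the start; "moment": the same for the moment, N m; "finger_gap": finger opening in m.
Only numpy, scipy, OpenCV 4.12 (cv2) and the standard library are available. Lean on these libraries where they do the work, as an engineer would, in place of code of your own. Each camera call takes 0.05 s, during which the arm holds its last target. There are 200 camera calls.

## Task

Get the inspection plate ready for scanning: take the scraper block from its mat and wipe every loose metal chip off the plate over its open edge into the chip trough, using only the scraper and never the fingers, then put the scraper back upright on the middle of its mat, lengthwise as the mat lies. After that, slide each test slab that is there across the plate, without lifting it off, onto the painted outline of its own shape, squarely inside it and the same way round. Leave the other things on the desk where they are.

Things in the scene. Friction and masses are not known exactly. Their poses are not given: they have to be found in the camera images.
- plate: Fixed painted-grey plate, long along its y; origin at table level. Face at z=24 mm, x from -112 to 112, y from -275 to 170 mm. Rims 8 mm thick stand 10 mm above the face on both long sides and the -y end; the +y edge (y=170) is open to the chip trough. Slabs start on the -y half (y under -75); chips and outlines are at y=-30 to 160 mm
- trough (a point): Middle of the floor of the chip trough, a sunk channel along the plate's open +y edge: in the plate's frame y=170 to 235 mm, x=-112 to 112, floor at z=4 mm, walled on the three outer sides up to z=34 mm (outer wall 6 mm thick)
- mat: Fixed black rubber mat on the table, 130 (x) x 90 (y) x 4 mm, scraper's parking place; origin at the centre of its underside
- scraper: Loose scraper block, 60 mm high, about 180 g: a grey foot 84 (x) x 36 (y) x 14 mm high, and on its middle an upright wooden grip 56 (x) x 22 (y) mm from z=14 to 60 mm. Origin at the centre of the underside, z up. Starts on the mat
- slab_rect: Steel test slab, rectangle 44 (x) x 68 (y) x 12 mm, with a black bar grip on its middle, 30 (x) x 12 (y) mm, from z=12 to 40 mm. Origin at the centre of the underside; about 280 g. May be absent
- slab_disc: Steel test slab, round, 58 mm across, 12 mm thick, the same bar grip on its middle (30 along x, 12 along y, z=12 to 40 mm). Origin at the centre of the underside; about 250 g. May be absent
- slab_nose: Steel test slab with one round end, 44 (x) x 68 (y) x 12 mm, its +y end a half circle of 22 mm radius, its -y end square; the same bar grip at its origin (30 along x, 12 along y, z=12 to 40 mm). Origin on the underside midway along the 68 mm; about 260 g. May be absent
- nose_tip (a point): Point on the middle of slab_nose's round end, 34 mm along +y from its origin
- mark_rect: White painted outline on the plate's face, a rectangle 3 mm larger all round than slab_rect; origin at its centre, axes as the slab's. No thickness to touch
- mark_disc: White painted circle on the plate's face, 3 mm larger all round than slab_disc; origin at its centre
- mark_nose: White painted outline on the plate's face shaped as slab_nose, 3 mm larger all round, its round end towards +y; origin where the slab's origin belongs, axes as the slab's
- mark_tip (a point): Point 34 mm along +y from mark_nose's origin, where the tip of the slab's round end belongs
- gel_bottle: Loose bystander: bottle, 52 mm across, 130 mm high; origin at the centre of its underside
- driver: Loose bystander: screwdriver lying on the table along its x
- probe: Loose bystander: small metal probe housing 36 x 60 x 42 mm; origin at the centre of its underside
- tape_roll: Loose bystander: white disc 48 mm across, 22 mm high; origin at the centre of its underside
- chip0: Loose aluminium chip, 16 x 12 x 8 mm block; origin on its underside near the middle. May be absent
- chip1: Loose aluminium chip, L-shaped, 18 x 18 x 7 mm; origin on its underside near the middle. May be absent
- chip2: Loose aluminium chip, 16 x 12 x 8 mm block; origin on its underside near the middle. May be absent
- chip3: Loose aluminium chip, L-shaped, 18 x 18 x 7 mm; origin on its underside near the middle. May be absent
- chip4: Loose aluminium chip, 16 x 12 x 8 mm block; origin on its underside near the middle. May be absent
- chip5: Loose aluminium chip, L-shaped, 18 x 18 x 7 mm; origin on its underside near the middle. May be absent
Things that resemble listed ones, but are neither listed nor needed, are in the scene too. What is shaped like the slab_nose but blue or orange is not meant.

How it is judged:
On the way, in this order (a step that is already met when the one before it is completed fails the run):
1. the scraper is down on the plate (z of scraper in the frame of plate between 0.018 and 0.036 m and x of scraper in the frame of plate between -0.112 and 0.112 m and y of scraper in the frame of plate between -0.275 and 0.18 m), for 0.1 s.
2. every chip lies in the trough (y of chip0 in the frame of plate between 0.16 and 0.24 m and x of chip0 in the frame of plate between -0.118 and 0.118 m and z of each of chip0, chip1, chip2, chip3, chip4, chip5 in the frame of plate below 0.022 m and y of chip1 in the frame of plate between 0.16 and 0.24 m and x of chip1 in the frame of plate between -0.118 and 0.118 m and y of chip2 in the frame of plate between 0.16 and 0.24 m and x of chip2 in the frame of plate between -0.118 and 0.118 m and y of chip3 in the frame of plate between 0.16 and 0.24 m and x of chip3 in the frame of plate between -0.118 and 0.118 m and y of chip4 in the frame of plate between 0.16 and 0.24 m and x of chip4 in the frame of plate between -0.118 and 0.118 m and y of chip5 in the frame of plate between 0.16 and 0.24 m and x of chip5 in the frame of plate between -0.118 and 0.118 m), for 0.2 s.
3. the scraper is back on its mat, let go (x of scraper in the frame of mat between -0.025 and 0.025 m and y of scraper in the frame of mat between -0.025 and 0.025 m and z of scraper in the frame of mat below 0.008 m and angle between scraper's own z axis and vertical below 0.1 rad and angle between the x axis of scraper and the x axis of mat, either way round below 0.25 rad and contact force between the fingers and scraper below 0.1 N), for 0.2 s.
4. every test slab lies on the outline of its shape (horizontal distance between slab_rect and mark_rect below 0.008 m and horizontal distance between slab_disc and mark_disc below 0.008 m and horizontal distance between slab_nose and mark_nose below 0.008 m and angle between the y axis of slab_rect and the y axis of mark_rect, either way round below 0.14 rad and angle between the y axis of slab_nose and the y axis of mark_nose, either way round below 0.14 rad and horizontal distance between nose_tip and mark_tip below 0.014 m and z of each of slab_rect, slab_disc, slab_nose in the frame of plate below 0.029 m), for 0.2 s.
At the end, for the whole second after the job is handed in: All chips in the trough; scraper upright on its mat, within 25 mm of centre each way and 0.25 rad of its length; each slab flat within 8 mm of its outline's centre, long ones within 0.14 rad, the round end's tip within 14 mm of the outline's; all released and at rest (all of step 2 and all of step 3 and all of step 4 and linear speed of each of chip0, chip1, chip2, chip3, chip4, chip5, slab_rect, slab_disc, slab_nose, scraper below 0.02 m/s and contact force between the fingers and slab_rect below 0.1 N and contact force between the fingers and slab_disc below 0.1 N and contact force between the fingers and slab_nose below 0.1 N); the robot touches nothing.
It fails at once if a chip is touched by the gripper or the arm (contact force between any of the fingers, the arm and chip0 above 0.3 N or contact force between any of the fingers, the arm and chip1 above 0.3 N or contact force between any of the fingers, the arm and chip2 above 0.3 N or contact force between any of the fingers, the arm and chip3 above 0.3 N or contact force between any of the fingers, the arm and chip4 above 0.3 N or contact force between any of the fingers, the arm and chip5 above 0.3 N).
It fails at once if a test slab is lifted more than 15 mm off the plate (z of any of slab_rect, slab_disc, slab_nose in the frame of plate above 0.039 m).
It fails at once if a bystander is moved more than 30 mm (distance of any of gel_bottle, driver, probe, tape_roll from where it was at the start of the episode above 0.03 m).
Of chip0, chip1, chip2, chip3, chip4, chip5 only 4 to 6 are there at a start; the rules pass over those that are not, and their reading is None.
Of slab_rect, slab_disc, slab_nose only 2 to 3 are there at a start; the rules pass over those that are not, and their reading is None.
At some moment in a run one of slab_rect, slab_disc, slab_nose may be knocked a few centimetres aside while the robot is not near it.
Once in a run the grip may slacken for a moment while it holds something.
It also fails if it takes over 208 s, if anything falls off the work surface, if the arm or the gripper's body presses on something with over 40 N, if the wrist force passes 120 N, or if a joint passes its speed limit or range.

## Working session

There is one attempt and no reset: what is moved stays moved. The work goes in short steps, Python scripts to look and compute and a shell command to move; the robot and the scene stay as the last step left them, time stands still between calls to the robot, and variables do not carry over. Pictures are saved under pics/ and viewed, about 12 in all and at most 16, crops included, and the job is handed in when it is done.

```bash
ls; mkdir -p pics
python3 - <<'E'
from station import r, imaging, finder
import cv2,numpy as np
print(r.observe())
for c in ("top","side"):
    d=imaging.capture(c); cv2.imwrite(f"pics/{c}0.png",d["img"])
    R=cv2.Rodrigues(np.array(d["rvec"],float))[0]; t=np.array(d["tvec"],float).ravel()
    print(c,(-R.T@t).round(3),np.array(d["K"]).round(1).tolist())
    for n in "plate trough mat scraper slab_rect slab_disc slab_nose nose_tip mark_rect mark_disc mark_nose mark_tip gel_bottle driver probe tape_roll chip0 chip1".split():
        o=[(round(x["score"],2),(R.T@(np.array(x["centre"])-t)).round(3).tolist()) for x in finder.place_of(n,c)]
        print(n,o)
E
```

```text
pics
{'clock': 0.0, 'q': array([ 8.93686370e-01,  3.81162125e-01,  1.29830378e+00,  1.63789616e-05,
        1.46360289e+00, -2.15303348e-01]), 'joint_vel': array([ 1.12616206e-03,  2.27872482e-03,  2.59784769e-04, -2.16215090e-03,
        2.65069870e-05, -1.17729225e-03]), 'joint_torque': array([ 1.47701336e-03, -4.48462951e+01, -2.31280518e+01, -1.20810346e-04,
        4.75770226e-03, -9.08631506e-06]), 'tcp_pos': array([0.24486031, 0.49213697, 0.23071547]), 'tcp_rot': array([-0.68787157,  0.68880819, -0.16205728,  0.16159645]), 'force': array([-0.1294706 , -0.06295515,  0.01996262]), 'moment': array([-0.00379873, -0.03685425,  0.03116946]), 'finger_gap': 0.08540342216175267}
top [ 0.409 -0.002  1.235] [[451.8, 0.0, 262.4], [0.0, 451.8, 191.7], [0.0, 0.0, 1.0]]
plate [(0.59, [0.57, 0.006, -0.001])]
trough [(0.85, [0.559, 0.209, 0.004]), (0.63, [0.545, 0.103, 0.021]), (0.39, [0.301, -0.29, 0.001])]
mat [(0.81, [0.402, 0.36, 0.001]), (0.21, [0.522, -0.125, 0.025])]
scraper [(0.76, [0.4, 0.378, 0.007])]
slab_rect [(0.84, [0.587, -0.22, 0.021])]
slab_disc [(0.62, [0.522, -0.126, 0.026])
[... 1870 characters left out ...]
bottle [(0.83, [0.702, 0.295, -0.002]), (0.46, [0.559, 0.039, 0.021])]
driver [(0.88, [0.296, -0.287, -0.001])]
probe [(0.62, [0.348, 0.19, 0.001]), (0.35, [0.404, 0.359, 0.001])]
tape_roll [(0.67, [0.459, -0.363, -0.002]), (0.56, [0.295, -0.288, -0.002])]
chip0 [(0.62, [0.558, 0.04, 0.024]), (0.57, [0.538, 0.101, 0.024]), (0.57, [0.652, 0.054, 0.027]), (0.57, [0.487, 0.115, 0.021]), (0.51, [0.632, 0.136, 0.019]), (0.47, [0.483, 0.019, 0.022]), (0.34, [0.55, 0.144, 0.025])]
chip1 [(0.62, [0.558, 0.04, 0.024]), (0.57, [0.538, 0.101, 0.024]), (0.57, [0.652, 0.054, 0.027]), (0.57, [0.487, 0.115, 0.021]), (0.51, [0.632, 0.136, 0.019]), (0.47, [0.483, 0.019, 0.022]), (0.34, [0.55, 0.144, 0.025])]
```

```bash
cat > h.py <<'E'
from station import r, imaging, finder
import cv2,numpy as np
from scipy.spatial.transform import Rotation as Ro
def cam(c):
    d=imaging.capture(c); R=cv2.Rodrigues(np.array(d["rvec"],float))[0]; t=np.array(d["tvec"],float).ravel()
    return d["img"],np.array(d["K"]),R,t
def top(z,rect=(0.25,0.85,-0.35,0.45),s=1000,c="top"):
    "orthorectified view at height z: col = y rising leftwards?, kept: col=(ymax-y), row=(xmax-x)"
    x0,x1,y0,y1=rect; img,K,R,t=cam(c)
    w=np.array([[x1,y1],[x1,y0],[x0,y0],[x0,y1]]); P=np.c_[w,np.full(4,z)]
    p=cv2.projectPoints(P,cv2.Rodrigues(R)[0],t,K,None)[0].reshape(-1,2)
    W,H=int((y1-y0)*s),int((x1-x0)*s)
    M=cv2.getPerspectiveTransform(p.astype(np.float32),np.float32([[0,0],[W,0],[W,H],[0,H]]))
    return cv2.warpPerspective(img,M,(W,H),flags=cv2.INTER_CUBIC)
def places(n,c):
    _,K,R,t=cam(c); return [(round(x["score"],2),(R.T@(np.array(x["centre"])-t)).round(3).tolist()) for x in finder.place_of(n,c)]
def tcp():
    o=r.observe(); q=o["tcp_rot"]; return o,Ro.from_quat([q[1],q[2],q[3],q[0]])
def to(xyz,yaw=None):
    "shift in tool axes (row units) to world xyz; turn so jaw axis (tool z) points at world yaw (mod pi)"
    o,T=tcp(); s=T.inv().apply(np.array(xyz)-o["tcp_pos"])
    z=T.apply([0,0,1]); x=T.apply([1,0,0]); a=np.degrees(np.arctan2(z[1],z[0]))
    print("clock",round(o["clock"],1),"tcp",o["tcp_pos"].round(4),"jawyaw",a.round(1),"ydir",T.apply([0,1,0]).round(3),"q6",o["q"][5].round(2),"gap",round(o["finger_gap"],4),"F",o["force"].round(1))
    print("shift",s.round(4),end=" ")
    if yaw is not None:
        d=(yaw-a+90)%180-90; # world yaw change; tool y is down -> turn = -d
        print("turn",(-d/45).round(3),"(deg",(-d).round(1),")")
    else: print()
E
python3 - <<'E'
from h import *
cv2.imwrite("pics/ortho.png",top(0.024,(0.42,0.70,-0.30,0.25),1400)[:, :])
cv2.imwrite("pics/a.png",cv2.resize(cam("top")[0],(800,600)))
to((0.4,0.37,0.15),0)
E
```

```text
clock 2.0 tcp [0.245  0.4924 0.2313] jawyaw 63.5 ydir [-0. -0. -1.] q6 -0.22 gap 0.0856 F [-0.2 -0.1 -0.3]
shift [ 0.1933  0.0813 -0.0405] turn 1.412 (deg 63.5 )
```

View pics/a.png

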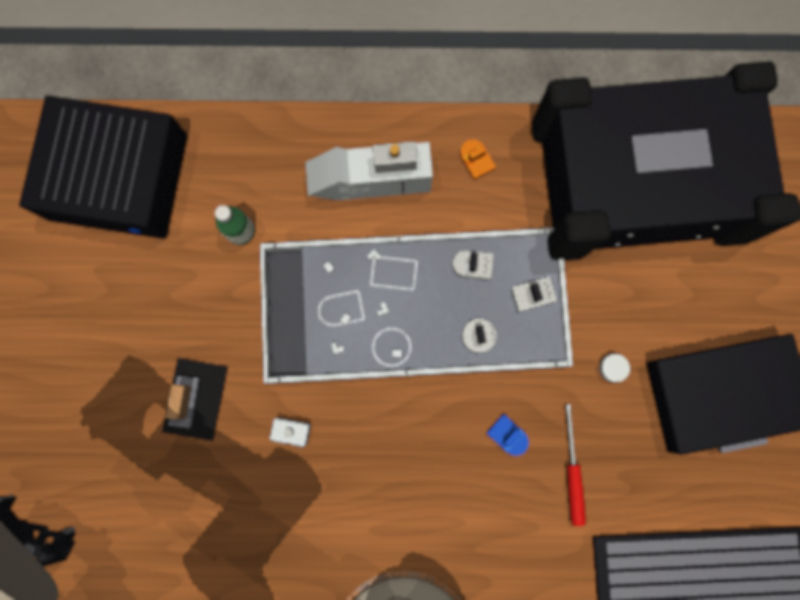

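View pics/ortho.png

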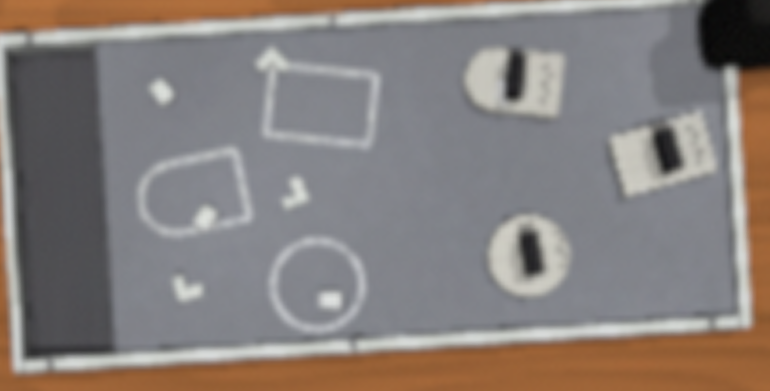

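Six chips show in the plate picture, at about (160,92), (270,60), (295,193), (206,215), (187,290) and (330,300). The three white slabs on the plate, nose (510,80), rect (665,150) and disc (530,255), are the ones meant. The blue and orange nose shapes off the plate are look-alikes. Next I'll measure the scraper, plate and marks.

```bash
cat > m.py <<'E'
from h import *
def px(u,v,s,rect): return rect[1]-v/s, rect[3]-u/s
def blobs(z,rect,s=2000,th=175,amin=1500,hsv=None):
    im=top(z,rect,s); g=cv2.cvtColor(im,cv2.COLOR_BGR2GRAY); m=(g>th).astype(np.uint8)
    out=[]
    for c in cv2.findContours(m,cv2.RETR_EXTERNAL,cv2.CHAIN_APPROX_NONE)[0]:
        if cv2.contourArea(c)<amin: continue
        (u,v),(w,h),a=cv2.minAreaRect(c); x,y=px(u,v,s,rect)
        b=cv2.boxPoints(((u,v),(w,h),a)); e=max([(b[1]-b[0]),(b[2]-b[1])],key=np.linalg.norm)
        # image dir (du,dv)-> world (x=-dv,y=-du); yaw of long axis measured from world +y (ccw)
        yaw=np.degrees(np.arctan2(-(-e[1]),-e[0])); yaw=(yaw+90)%180-90
        out.append((round(x,4),round(y,4),round(max(w,h)/s,4),round(min(w,h)/s,4),round(yaw,1)))
    return im,out
if __name__=="__main__":
    im,o=blobs(0.024,(0.45,0.675,-0.03,0.178))
    print("marks"); [print(b) for b in o]
    im,o=blobs(0.036,(0.45,0.675,-0.28,-0.06))
    print("slabs z=.036"); [print(b) for b in o]
    # plate rims
    R=(0.40,0.72,-0.29,0.26); im=cv2.cvtColor(top(0.034,R,2000),cv2.COLOR_BGR2GRAY)
    for sl,nm in ((slice(0,220),"far"),(slice(420,640),"near")):
        sub=im[sl]; P=[]
        for u in range(60,820,5):
            v=np.flatnonzero(sub[:,u]>185)
            if len(v): P.append((R[3]-u/2000, R[1]-(v.mean()+sl.start)/2000))
        P=np.array(P); k=np.polyfit(P[:,0],P[:,1],1); 
        for _ in range(3):
            e=P[:,1]-np.polyval(k,P[:,0]); P2=P[abs(e)<.006]; k=np.polyfit(P2[:,0],P2[:,1],1)
        print(nm,"x at y=0",k[1].round(4),"yaw",np.degrees(np.arctan(-k[0])).round(2),len(P2))
    a=top(0.018,(0.31,0.49,0.27,0.45),2200); b=top(0.064,(0.31,0.49,0.27,0.45),2200)
    cv2.imwrite("pics/mat.png",np.hstack([a,b]))
E
python3 m.py
```

```text
marks
slabs z=.036
(0.462, -0.1559, 0.1926, 0.008, np.float32(3.5))
(0.5163, -0.1255, 0.0542, 0.0525, np.float32(86.2))
(0.5884, -0.2215, 0.0658, 0.0424, np.float32(16.4))
(0.556, -0.2695, 0.18, 0.02, np.float32(-90.0))
(0.6386, -0.1328, 0.0417, 0.0309, np.float32(82.9))
(0.6422, -0.0952, 0.0396, 0.0247, np.float32(84.4))
far x at y=0 0.6846 yaw 3.54 110
near x at y=0 0.4528 yaw 3.58 114
```

View pics/mat.png

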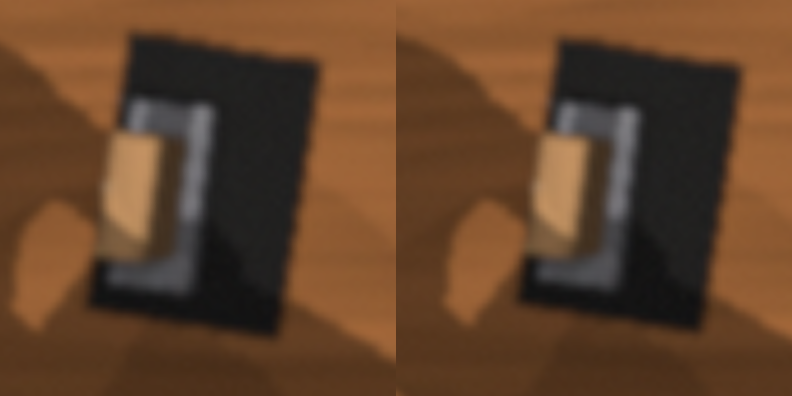

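The left half is rectified at z=18 mm. The mat's centre is at (205,186), or world (0.405,0.361) with yaw about -8.5°. The foot's centre is at (162,195), or world (0.401,0.377) with yaw about -6°. The plate's yaw is 3.55° and its origin is about (0.568,0.006). I'll go above the scraper now.

```bash
python3 -c "
from h import *
to((0.401,0.377,0.11),84)"
```

```text
clock 2.2 tcp [0.245  0.4924 0.2313] jawyaw 63.5 ydir [-0. -0. -1.] q6 -0.22 gap 0.0853 F [-0.8 -0.2 -0.2]
shift [ 0.191   0.1213 -0.0338] turn -0.455 (deg -20.5 )
```

```bash
python3 -m handwheel '0.06 0.04 -0.01 -0.15 1;0.1 0.06 -0.018 -0.25 1;0.14 0.085 -0.025 -0.35 1;0.17 0.105 -0.03 -0.455 1;0.191 0.121 -0.034 -0.455 1;0.191 0.121 -0.034 -0.455 1;0.191 0.121 -0.034 -0.455 1'; python3 -c "
from h import *
to((0.401,0.377,0.025),84)"
```

```text
clock: 2.95
tcp_pos: [0.4009, 0.3768, 0.1104]
tcp_rot: [-0.706, 0.706, -0.037, 0.037]
force: [-0.8, -0.3, 0.2]
finger_gap: 0.0855
clock 3.0 tcp [0.4009 0.3768 0.1104] jawyaw 84.0 ydir [-0.  0. -1.] q6 -0.93 gap 0.0855 F [-0.8 -0.3  0.2]
shift [0.0001 0.0854 0.0002] turn -0.001 (deg -0.0 )
```

```bash
python3 -m handwheel '0 0.04 0 0 1;0 0.065 0 0 1;0 0.085 0 0 1;0 0.085 0 0 1;0 0.085 0 0 0;0 0.085 0 0 0;0 0.085 0 0 0;0 0.085 0 0 0;0 0.085 0 0 0;0 0.085 0 0 0;0 0.085 0 0 0;0 0.085 0 0 0' 80; python3 -m handwheel '0 -0.03 0 0 0;0 -0.07 0 0 0;0 -0.1 0 0 0;0 -0.1 0 0 0'; python3 -c "
from h import *
a=np.radians(3.55);Rp=np.array([[np.cos(a),-np.sin(a)],[np.sin(a),np.cos(a)]]);o=np.array([.568,.006])
for c in [(.633,.133),(.656,.055),(.558,.040),(.542,.102),(.489,.114),(.485,.016)]: print('chip',c,(Rp.T@(np.array(c)-o)).round(3))
for p in [(.068,-.03),(0,-.03),(-.068,-.03)]: print(p,(o+Rp@p).round(4))
w=o+Rp@(.066,-.03)
to((*w,0.125),93.55)
cv2.imwrite('pics/held.png',top(.1,(.28,.52,.22,.48),2200))
"
```

```text
clock: 4.15
tcp_pos: [0.4013, 0.3772, 0.0262]
tcp_rot: [0.706, -0.706, 0.037, -0.038]
force: [-1.8, 0.2, 7.6]
finger_gap: 0.0211
clock: 4.55
tcp_pos: [0.4026, 0.3779, 0.13]
tcp_rot: [0.708, -0.704, 0.035, -0.04]
force: [0.3, -0.9, -2.7]
finger_gap: 0.0208
chip (0.633, 0.133) [0.073 0.123]
chip (0.656, 0.055) [0.091 0.043]
chip (0.558, 0.04) [-0.008  0.035]
chip (0.542, 0.102) [-0.02   0.097]
chip (0.489, 0.114) [-0.072  0.113]
chip (0.485, 0.016) [-0.082  0.015]
(0.068, -0.03) [ 0.6377 -0.0197]
(0, -0.03) [ 0.5699 -0.0239]
(-0.068, -0.03) [ 0.502  -0.0282]
clock 4.5 tcp [0.4026 0.3779 0.13  ] jawyaw 84.0 ydir [ 0.007  0.005 -1.   ] q6 -0.93 gap 0.0208 F [ 0.3 -0.9 -2.7]
shift [ 0.2737  0.0048 -0.371 ] turn -0.213 (deg -9.6 )
```

View pics/held.png

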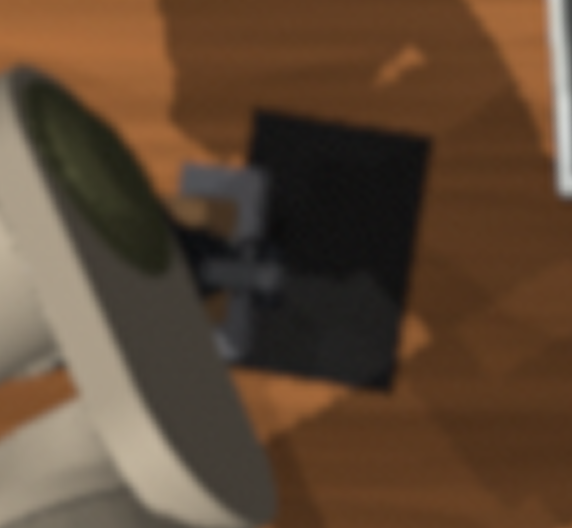

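The scraper is held, with the foot at about (225,265) under the gripper and square to the jaws. I'll carry it to the start of the first stroke.

```bash
python3 -m handwheel '0.027 0.005 -0.037 -0.03 0;0.054 0.005 -0.074 -0.06 0;0.081 0.005 -0.111 -0.09 0;0.108 0.005 -0.148 -0.12 0;0.135 0.005 -0.185 -0.15 0;0.162 0.005 -0.222 -0.18 0;0.189 0.005 -0.26 -0.213 0;0.22 0.005 -0.3 -0.213 0;0.247 0.005 -0.335 -0.213 0;0.265 0.005 -0.36 -0.213 0;0.274 0.005 -0.371 -0.213 0;0.274 0.005 -0.371 -0.213 0'
cat > pl.py <<'E'
from h import *
a=np.radians(3.55);Rp=np.array([[np.cos(a),-np.sin(a)],[np.sin(a),np.cos(a)]]);o=np.array([.568,.006])
def W(x,y): return o+Rp@(x,y)
def P(x,y): return Rp.T@(np.array((x,y))-o)
E
python3 -c "
from pl import *
to((*W(.066,-.02),0.0477),93.55)"
```

```text
clock: 5.8
tcp_pos: [0.6349, -0.0216, 0.1206]
tcp_rot: [0.708, -0.706, -0.022, 0.021]
force: [0.2, 1.0, -2.1]
finger_gap: 0.021
clock 5.8 tcp [ 0.6349 -0.0216  0.1206] jawyaw 93.4 ydir [ 0.001  0.003 -1.   ] q6 -1.85 gap 0.021 F [ 0.2  1.  -2.1]
shift [0.0008 0.0729 0.0115] turn -0.003 (deg -0.1 )
```

```bash
python3 -m handwheel '0.001 0.03 0.01 0 0;0.001 0.055 0.01 0 0;0.001 0.068 0.01 0 0;0.001 0.073 0.01 0 0;0.001 0.073 0.01 0 0;0.001 0.073 0.01 0 0'; python3 -c "
from pl import *
to((*W(.066,.165),0.0477),93.55); print(P(*tcp()[0]['tcp_pos'][:2]))
cv2.imwrite('pics/s1.png',cv2.resize(cam('side')[0][40:330,60:460],None,fx=2,fy=2))"
```

```text
clock: 6.4
tcp_pos: [0.6359, -0.0112, 0.0486]
tcp_rot: [0.708, -0.706, -0.022, 0.02]
force: [1.1, -1.1, -1.7]
finger_gap: 0.021
clock 6.4 tcp [ 0.6359 -0.0112  0.0486] jawyaw 93.4 ydir [ 0.003  0.003 -1.   ] q6 -1.84 gap 0.021 F [ 1.1 -1.1 -1.7]
shift [-0.001   0.0014  0.1863] turn -0.002 (deg -0.1 )
[ 0.06667958 -0.02133504]
```

View pics/s1.png

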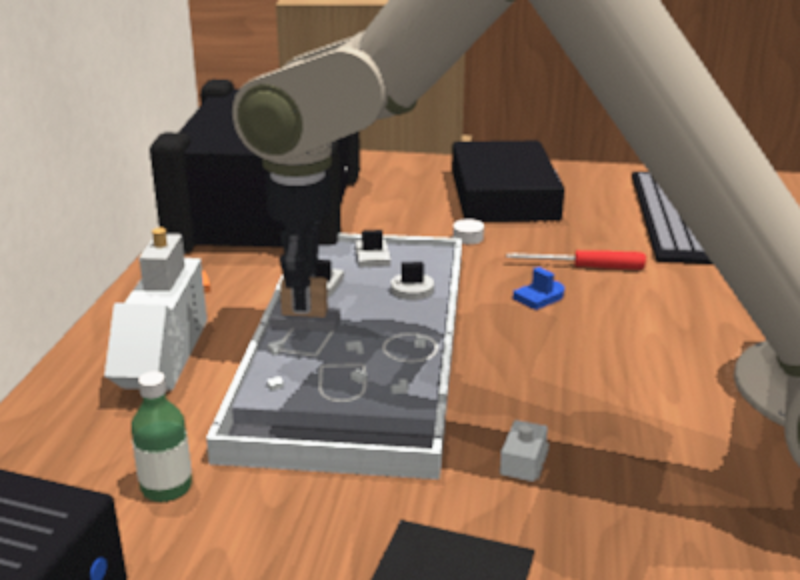

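The scraper is down just inside the far rim at (305,310), with the chips in front of it. First stroke.

```bash
python3 -m handwheel '-0.001 0.001 0.01 0 0;-0.001 0.001 0.022 0 0;-0.001 0.001 0.034 0 0;-0.001 0.001 0.046 0 0;-0.001 0.001 0.058 0 0;-0.001 0.001 0.07 0 0;-0.001 0.001 0.082 0 0;-0.001 0.001 0.094 0 0;-0.001 0.001 0.106 0 0;-0.001 0.001 0.118 0 0' ; python3 -m handwheel '0 0 0.012 0 0;0 0 0.024 0 0;0 0 0.036 0 0;0 0 0.048 0 0;0 0 0.06 0 0;0 0 0.07 0 0;0 0 0.07 0 0;0 0 0.07 0 0;0 0 0.05 0 0;0 -0.03 0.02 0 0;0 -0.04 -0.02 0 0;0 -0.04 -0.06 0 0'; python3 -c "
from pl import *
to((*W(0,-.01),0.0477),93.55); print(P(*tcp()[0]['tcp_pos'][:2]))
cv2.imwrite('pics/s2.png',cv2.resize(cam('side')[0][120:300,140:340],None,fx=3,fy=3))"
```

```text
clock: 7.45
tcp_pos: [0.6278, 0.1074, 0.048]
tcp_rot: [0.708, -0.706, -0.022, 0.02]
force: [-0.3, -0.8, -1.6]
finger_gap: 0.0213
clock: 8.65
tcp_pos: [0.6321, 0.0455, 0.0899]
tcp_rot: [0.707, -0.706, -0.024, 0.019]
force: [-0.4, 1.0, -2.5]
finger_gap: 0.0215
clock 8.7 tcp [0.6321 0.0455 0.0899] jawyaw 93.4 ydir [ 0.007  0.002 -1.   ] q6 -1.75 gap 0.0215 F [-0.4  1.  -2.5]
shift [-0.0666  0.0417 -0.0457] turn -0.003 (deg -0.1 )
[0.06642086 0.03548322]
```

View pics/s2.png

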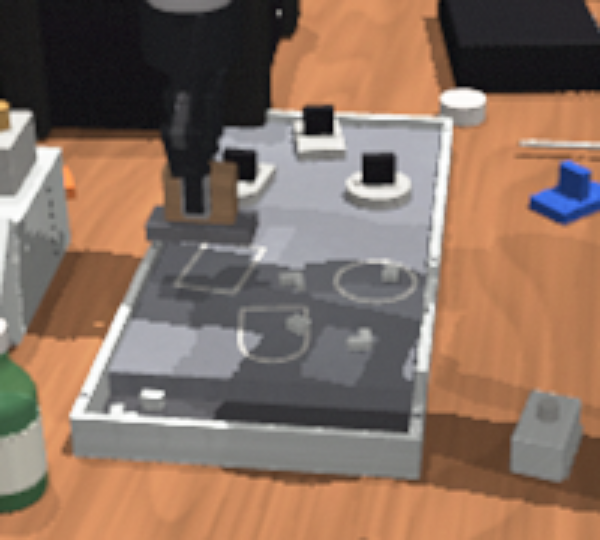

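Two chips now lie in the trough, at (152,398) and (118,410), and four are left on the plate. Middle stroke next.

```bash
python3 -m handwheel '-0.04 0 -0.025 0 0;-0.07 0 -0.046 0 0;-0.079 0.01 -0.046 0 0;-0.079 0.03 -0.046 0 0;-0.079 0.042 -0.046 0 0;-0.079 0.042 -0.046 0 0;-0.079 0.042 -0.046 0 0;-0.079 0.042 -0.034 0 0;-0.079 0.042 -0.022 0 0;-0.079 0.042 -0.01 0 0;-0.079 0.042 0.002 0 0;-0.079 0.042 0.014 0 0'; python3 -c "
from pl import *
to((*W(-.012,.166),0.0477),93.55); print(P(*tcp()[0]['tcp_pos'][:2]))"
```

```text
clock: 9.9
tcp_pos: [0.5528, 0.0504, 0.0465]
tcp_rot: [-0.707, 0.707, 0.022, -0.018]
force: [0.2, -0.2, -1.1]
finger_gap: 0.021
clock 9.9 tcp [0.5528 0.0504 0.0465] jawyaw 93.2 ydir [ 0.006 -0.    -1.   ] q6 -1.75 gap 0.021 F [ 0.2 -0.2 -1.1]
shift [-0.0003 -0.0013  0.1208] turn -0.008 (deg -0.3 )
[-0.01242032  0.0452123 ]
```

```bash
python3 -m handwheel '0 -0.001 0.012 0 0;0 -0.001 0.024 0 0;0 -0.001 0.036 0 0;0 -0.001 0.048 0 0;0 -0.001 0.06 0 0;0 -0.001 0.072 0 0;0 -0.001 0.084 0 0;0 -0.001 0.096 0 0;0 -0.001 0.108 0 0;0 -0.001 0.121 0 0;0 -0.001 0.121 0 0;0 -0.001 0.121 0 0' ; python3 -m handwheel '0 0 -0.02 0 0;0 -0.02 -0.05 0 0;0 -0.04 -0.09 0 0;0 -0.04 -0.13 0 0;-0.03 -0.04 -0.16 0 0;-0.058 -0.04 -0.195 0 0;-0.058 -0.04 -0.195 0 0;-0.058 -0.04 -0.195 0 0'; python3 -c "
from pl import *
to((*W(-.069,-.03),0.0473),93.55); print(P(*tcp()[0]['tcp_pos'][:2]))
cv2.imwrite('pics/s3.png',cv2.resize(cam('side')[0][120:300,140:340],None,fx=3,fy=3))"
```

```text
clock: 11.1
tcp_pos: [0.546, 0.1714, 0.0473]
tcp_rot: [-0.707, 0.707, 0.022, -0.018]
force: [-0.3, -0.2, -1.0]
finger_gap: 0.0208
clock: 11.9
tcp_pos: [0.4988, -0.0276, 0.0874]
tcp_rot: [-0.707, 0.707, 0.021, -0.017]
force: [-0.6, -0.1, -2.4]
finger_gap: 0.0213
clock 11.9 tcp [ 0.4988 -0.0276  0.0874] jawyaw 93.1 ydir [ 0.006 -0.001 -1.   ] q6 -1.92 gap 0.0213 F [-0.6 -0.1 -2.4]
shift [ 0.0019  0.0401 -0.0007] turn -0.01 (deg -0.5 )
[-0.07117719 -0.02927231]
```

View pics/s3.png

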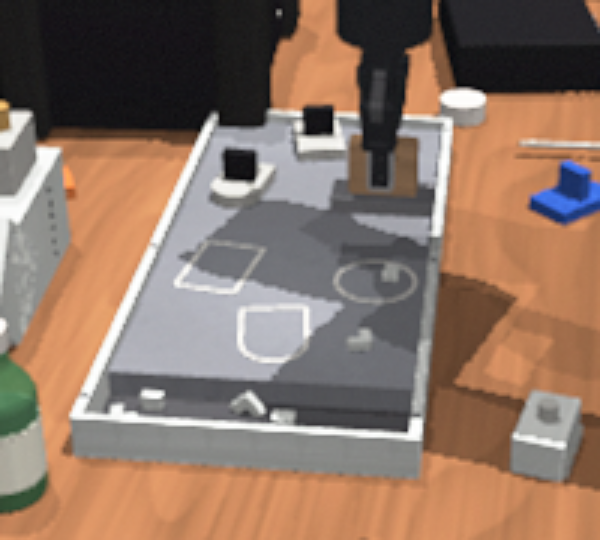

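Four chips are in the trough. The last two are at (390,270) and (358,340). Third stroke.

```bash
python3 -m handwheel '0.004 0.02 0 0 0;0.004 0.034 0 0 0;0.004 0.04 0 0 0;0.004 0.04 0 0 0;0.004 0.04 0.012 0 0;0.004 0.04 0.024 0 0;0.004 0.04 0.036 0 0;0.004 0.04 0.048 0 0;0.004 0.04 0.06 0 0;0.004 0.04 0.072 0 0;0.004 0.04 0.084 0 0;0.004 0.04 0.096 0 0' ;  python3 -c "
from pl import *
to((*W(-.067,.166),0.0477),93.55); print(P(*tcp()[0]['tcp_pos'][:2]))"
```

```text
clock: 13.15
tcp_pos: [0.498, 0.0702, 0.0473]
tcp_rot: [-0.707, 0.707, 0.022, -0.017]
force: [-0.3, -0.5, -1.2]
finger_gap: 0.0212
clock 13.2 tcp [0.498  0.0702 0.0473] jawyaw 93.2 ydir [ 0.006 -0.001 -1.   ] q6 -1.72 gap 0.0212 F [-0.3 -0.5 -1.2]
shift [-0.0018 -0.0005  0.0976] turn -0.008 (deg -0.4 )
[-0.06584125  0.06841067]
```

```bash
python3 -m handwheel '-0.001 0 0.012 0 0;-0.001 0 0.024 0 0;-0.001 0 0.036 0 0;-0.001 0 0.048 0 0;-0.001 0 0.06 0 0;-0.001 0 0.072 0 0;-0.001 0 0.084 0 0;-0.001 0 0.098 0 0;-0.001 0 0.098 0 0;-0.001 0 0.098 0 0;-0.001 0 0.08 0 0;-0.001 -0.06 0.07 0 0' ; python3 -m handwheel '0 -0.04 0 0 0;0 -0.05 0 0 0'; python3 -c "
from pl import *
to((.4055,.361,0.13),81.5)
cv2.imwrite('pics/s4.png',cv2.resize(cam('side')[0][120:300,140:340],None,fx=3,fy=3))
print(places('chip0','top'))"
```

```text
clock: 14.35
tcp_pos: [0.4902, 0.1404, 0.0925]
tcp_rot: [-0.706, 0.707, 0.017, -0.021]
force: [0.7, 0.9, -1.2]
finger_gap: 0.0211
clock: 14.55
tcp_pos: [0.4919, 0.1398, 0.146]
tcp_rot: [-0.706, 0.707, 0.019, -0.019]
force: [0.5, 0.1, -2.1]
finger_gap: 0.0213
clock 14.6 tcp [0.4919 0.1398 0.146 ] jawyaw 93.1 ydir [ 0.001 -0.001 -1.   ] q6 -1.58 gap 0.0213 F [ 0.5  0.1 -2.1]
shift [-0.0745  0.0156  0.2255] turn 0.257 (deg 11.6 )
[(0.71, [0.566, 0.007, 0.001]), (0.47, [0.653, 0.211, 0.011]), (0.36, [0.637, 0.186, 0.01])]
```

View pics/s4.png

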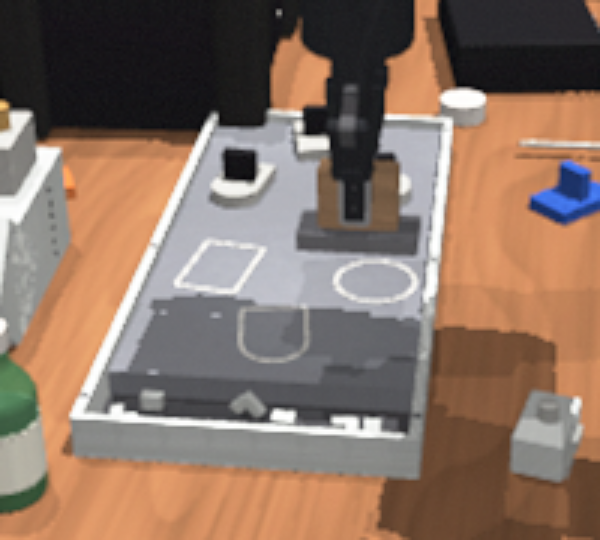

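All six chips appear to be in the trough, at columns 118, 152, 248, 283, 345 and 373. The L-shaped one at (248,402) looks tilted, so I'll check it before parking the scraper.

```bash
python3 -m handwheel '-0.012 0.015 0.04 0.05 0;-0.025 0.015 0.08 0.1 0;-0.04 0.015 0.12 0.15 0;-0.053 0.015 0.16 0.2 0;-0.065 0.015 0.2 0.257 0;-0.0745 0.015 0.2255 0.257 0;-0.0745 0.015 0.2255 0.257 0;-0.0745 0.015 0.2255 0.257 0' ; python3 -c "
from pl import *
to((.4055,.361,0.0275),81.5)
a=top(.012,(.43,.70,.15,.27),2000); b=cam('side')[0][235:285,150:300]
b=cv2.resize(b,(540,180)); a=cv2.rotate(a,cv2.ROTATE_90_COUNTERCLOCKWISE)
cv2.imwrite('pics/s5.png',np.vstack([a,b]))"
```

```text
clock: 15.5
tcp_pos: [0.4027, 0.3611, 0.1252]
tcp_rot: [-0.704, 0.707, -0.055, 0.049]
force: [0.4, 0.1, -1.2]
finger_gap: 0.0211
clock 15.5 tcp [0.4027 0.3611 0.1252] jawyaw 81.6 ydir [-0.008 -0.003 -1.   ] q6 -0.91 gap 0.0211 F [ 0.4  0.1 -1.2]
shift [0.0036 0.0976 0.0008] turn 0.003 (deg 0.1 )Traceback (most recent call last):
  File "<string>", line 6, in <module>
    cv2.imwrite('pics/s5.png',np.vstack([a,b]))
                              ~~~~~~~~~^^^^^^^
    return _nx.concatenate(arrs, 0, dtype=dtype, casting=casting)
           ~~~~~~~~~~~~~~~^^^^^^^^^^^^^^^^^^^^^^^^^^^^^^^^^^^^^^^
ValueError: all the input array dimensions except for the concatenation axis must match exactly, but along dimension 1, the array at index 0 has size 539 and the array at index 1 has size 540
```

```bash
python3 -c "
from pl import *
a=top(.012,(.43,.70,.15,.27),2000); b=cam('side')[0][235:285,150:300]
a=cv2.rotate(cv2.rotate(a,cv2.ROTATE_90_COUNTERCLOCKWISE),cv2.ROTATE_180);b=cv2.resize(b,(a.shape[1],180)); 
cv2.imwrite('pics/s5.png',np.vstack([a,b]))"
```

```text
(no output)
```

View pics/s5.png

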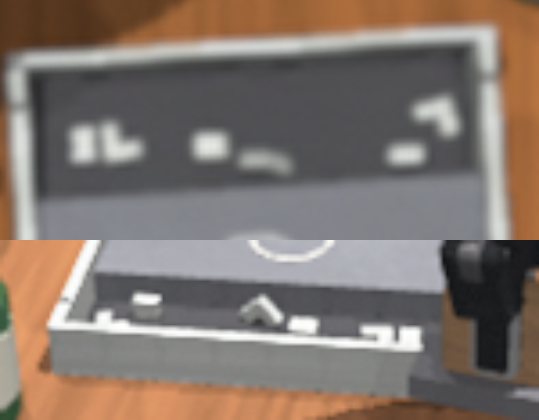

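All six chips are in the trough. The L stands on its legs against the plate's edge at (265,160), with its top below the plate face, so it's well under the 22 mm limit. I'll park the scraper.

```bash
python3 -m handwheel '0.003 0.04 0.001 0 0;0.003 0.075 0.001 0 0;0.003 0.092 0.001 0 0;0.003 0.098 0.001 0 0;0.003 0.099 0.001 0 0;0.003 0.099 0.001 0 0;0.003 0.099 0.001 0 0.5;0.003 0.099 0.001 0 1;0.003 0.099 0.001 0 1;0.003 0.099 0.001 0 1;0.003 0.099 0.001 0 1;0.003 0.099 0.001 0 1'; python3 -m handwheel '0 -0.03 0 0 1;0 -0.07 0 0 1;0 -0.1 0 0 1;0 -0.13 0 0 1;0 -0.13 0 0 1';python3 -c "
from pl import *
to((.64,-.114,.15),90)"
```

```text
clock: 16.9
tcp_pos: [0.4064, 0.3608, 0.0276]
tcp_rot: [-0.704, 0.706, -0.055, 0.051]
force: [0.1, 0.1, 0.1]
finger_gap: 0.0853
clock: 17.4
tcp_pos: [0.4085, 0.3619, 0.1614]
tcp_rot: [0.706, -0.705, 0.053, -0.053]
force: [-0.1, 0.6, -0.3]
finger_gap: 0.0854
clock 17.4 tcp [0.4085 0.3619 0.1614] jawyaw 81.5 ydir [ 0.     0.002 -1.   ] q6 -0.91 gap 0.0854 F [-0.1  0.6 -0.3]
shift [ 0.2995  0.0107 -0.4363] turn -0.19 (deg -8.5 )
```

```bash
cat > marks.py <<'E'
from pl import *
from scipy.optimize import minimize
def nose(g=0):  # outline, slab axes, grown by g
    t=np.linspace(0,np.pi,60); r_=.022+g
    a=np.c_[r_*np.cos(t),.012+r_*np.sin(t)]
    return np.vstack([a,[[-r_,-.034-g],[r_,-.034-g]]])
def rect(g=0): return np.array([[.022+g,.034+g],[-.022-g,.034+g],[-.022-g,-.034-g],[.022+g,-.034-g]])
def disc(g=0): t=np.linspace(0,2*np.pi,90)[:-1]; return (.029+g)*np.c_[np.cos(t),np.sin(t)]
def dense(p,step=.0008):
    q=[]; 
    for a,b in zip(p,np.roll(p,-1,0)): n=max(1,int(np.linalg.norm(b-a)/step)); q.append(a+(b-a)*np.linspace(0,1,n,endpoint=False)[:,None])
    return np.vstack(q)
def place(p,v): c,s=np.cos(v[2]),np.sin(v[2]); return p@np.array([[c,s],[-s,c]])+v[:2]
def fit(shape,score,z,v0,K,R,t):
    rv=cv2.Rodrigues(R)[0]
    def f(v):
        w=place(shape,v); p=cv2.projectPoints(np.c_[w,np.full(len(w),z)],rv,t,K,None)[0].reshape(-1,2).astype(np.float32)
        return -cv2.remap(score,p[:,0],p[:,1],cv2.INTER_LINEAR).mean()
    best=None
    for da in (-.15,0,.15):
        m=minimize(f,np.array(v0)+[0,0,da],method="Nelder-Mead",options=dict(initial_simplex=np.array(v0)+[0,0,da]+np.array([[0,0,0],[.008,0,0],[0,.008,0],[0,0,.15]]),xatol=1e-5,fatol=1e-3,maxiter=600))
        if best is None or m.fun<best.fun: best=m
    return best.x,-best.fun
def imgs(c="top"):
    im,K,R,t=cam(c); g=cv2.GaussianBlur(cv2.cvtColor(im,cv2.COLOR_BGR2GRAY).astype(np.float32),(0,0),.6)
    line=g-cv2.GaussianBlur(g,(0,0),4)
    gm=cv2.magnitude(cv2.Sobel(g,cv2.CV_32F,1,0),cv2.Sobel(g,cv2.CV_32F,0,1))
    return line,cv2.GaussianBlur(gm,(0,0),.7),K,R,t
def show(n,v,s): print(n,v[:2].round(4),"yaw",np.degrees(v[2]).round(1),"score",round(s,1))
def slabs(guess,c="top"):
    line,gm,K,R,t=imgs(c)
    for n,(sh,v0) in guess.items(): show(c+" slab_"+n,*fit(dense(sh(0)),gm,.036,v0,K,R,t))
def marks(c="top"):
    line,gm,K,R,t=imgs(c)
    for n,sh,v0 in (("rect",rect,(.625,.018,-.06)),("disc",disc,(.496,.023,0)),("nose",nose,(.561,.113,.2))):
        show(c+" mark_"+n,*fit(dense(sh(.0022)),line,.024,v0,K,R,t))
if __name__=="__main__":
    G=dict(rect=(rect,(.588,-.221,.29)),disc=(disc,(.516,-.1255,0)),nose=(nose,(.639,-.115,-.1)))
    for c in ("top","side"): marks(c); slabs(G,c)
    cv2.imwrite("pics/sl.png",cv2.resize(top(.064,(.46,.68,-.27,-.07),2500),None,fx=1.4,fy=1.4)[:, :])
E
python3 marks.py
```

```text
top mark_rect [0.6253 0.0208] yaw -5.7 score 24.7
top mark_disc [0.4965 0.0232] yaw 2.3 score 25.3
top mark_nose [0.5609 0.113 ] yaw 12.2 score 25.4
top slab_rect [ 0.5882 -0.2221] yaw 16.6 score 147.1
top slab_disc [ 0.5162 -0.1267] yaw 10.9 score 151.2
top slab_nose [ 0.6398 -0.1154] yaw -5.6 score 152.3
side mark_rect [0.6227 0.0201] yaw -6.3 score 32.0
side mark_disc [0.4935 0.0225] yaw 14.2 score 19.8
side mark_nose [0.5584 0.1122] yaw 12.8 score 34.3
side slab_rect [ 0.5972 -0.2481] yaw 10.0 score 332.2
side slab_disc [ 0.5131 -0.1242] yaw 15.5 score 144.8
side slab_nose [ 0.6362 -0.1139] yaw -0.4 score 236.5
```

View pics/sl.png

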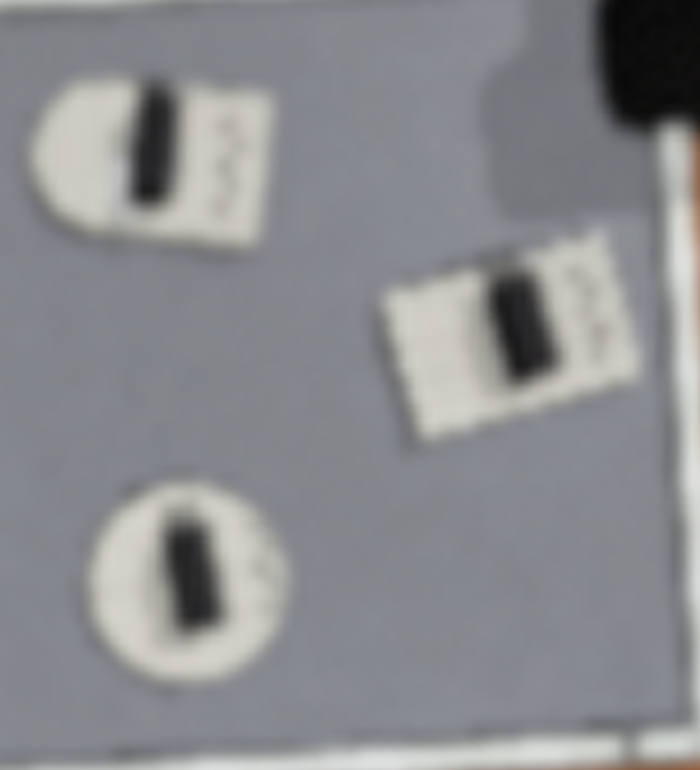

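The crop shows the nose slab at (155,160) with its round end towards +y, the rect at (510,335) and the disc at (190,580), each with its bar upright. For each slab I'll slide by the difference between the top-camera fits of mark and slab. Nose goes first, since its mark is farthest away.

```bash
python3 -m handwheel '0.03 0.01 -0.044 -0.02 1;0.06 0.01 -0.088 -0.05 1;0.09 0.01 -0.13 -0.06 1;0.12 0.01 -0.175 -0.06 1;0.15 0.01 -0.22 -0.06 1;0.18 0.01 -0.262 -0.06 1;0.21 0.01 -0.305 -0.06 1;0.24 0.01 -0.35 -0.06 1;0.27 0.01 -0.39 -0.06 1;0.29 0.01 -0.42 -0.06 1;0.299 0.01 -0.436 -0.06 1;0.299 0.01 -0.436 -0.06 1'; python3 -c "
from pl import *
to((.639,-.115,.041),84.4)
im,K,R,t=cam('top')
for u,v in ((552,258),(552,215),(607,240),(607,215)):
  for z in (0,.17):
    d=R.T@np.linalg.inv(K)@[u/1.5625,v/1.5625,1]; c=-R.T@t; print((u,v),z,(c+d*(z-c[2])/d[2]).round(3))
"
```

```text
clock: 18.85
tcp_pos: [0.6381, -0.1187, 0.1438]
tcp_rot: [-0.705, 0.707, -0.041, 0.034]
force: [-0.5, 0.4, 0.1]
finger_gap: 0.0855
clock 18.9 tcp [ 0.6381 -0.1187  0.1438] jawyaw 83.9 ydir [-0.01  -0.003 -1.   ] q6 -1.83 gap 0.0855 F [-0.5  0.4  0.1]
shift [0.0016 0.1028 0.0042] turn -0.011 (deg -0.5 )
(552, 258) 0 [ 0.657 -0.262  0.   ]
(552, 258) 0.17 [ 0.623 -0.226  0.17 ]
(552, 215) 0 [ 0.736 -0.263  0.   ]
(552, 215) 0.17 [ 0.691 -0.227  0.17 ]
(607, 240) 0 [ 0.691 -0.361  0.   ]
(607, 240) 0.17 [ 0.652 -0.311  0.17 ]
(607, 215) 0 [ 0.737 -0.362  0.   ]
(607, 215) 0.17 [ 0.692 -0.313  0.17 ]
```

```bash
python3 -m handwheel '0.001 0.04 0.004 -0.011 1;0.001 0.08 0.004 -0.011 1;0.001 0.1 0.004 -0.011 1;0.001 0.103 0.004 -0.011 1;0.001 0.103 0.004 -0.011 0;0.001 0.103 0.004 -0.011 0;0.001 0.103 0.004 -0.011 0;0.001 0.103 0.004 -0.011 0;0.001 0.103 0.004 -0.011 0;0.001 0.103 0.004 -0.011 0;0.001 0.103 0.004 -0.011 0;0.001 0.103 0.004 -0.011 0' 50; python3 -c "
from pl import *
o,T=tcp()
c='s'
to(o['tcp_pos']+[.5609-.6398,.113+.1154,0],102.2)
_,K,R,t=cam('top'); P1=K@np.c_[R,t]; _,K,R,t=cam('side'); P2=K@np.c_[R,t]
X=cv2.triangulatePoints(P1,P2,np.array([353.,165]),np.array([230.,161])); print((X[:3]/X[3]).ravel().round(3))
"
```

```text
clock: 20.1
tcp_pos: [0.638, -0.113, 0.0419]
tcp_rot: [-0.705, 0.707, -0.037, 0.031]
force: [0.3, -0.9, 6.6]
finger_gap: 0.011
clock 20.1 tcp [ 0.638  -0.113   0.0419] jawyaw 84.5 ydir [-0.009 -0.003 -1.   ] q6 -1.83 gap 0.011 F [ 0.3 -0.9  6.6]
shift [-1.004e-01  1.000e-04  2.198e-01] turn -0.393 (deg -17.7 )
[ 0.646 -0.256  0.027]
```

```bash
python3 -m handwheel '-0.008 0 0.018 -0.03 0;-0.016 0 0.036 -0.07 0;-0.025 0 0.055 -0.1 0;-0.034 0 0.074 -0.14 0;-0.042 0 0.092 -0.17 0;-0.05 0 0.11 -0.21 0;-0.06 0 0.13 -0.25 0;-0.068 0 0.15 -0.28 0;-0.077 0 0.17 -0.32 0;-0.086 0 0.188 -0.35 0;-0.094 0 0.205 -0.393 0;-0.1 0 0.22 -0.393 0'; python3 -c "
from pl import *
to((.638-.0789,-.113+.2284,.0419),102.2)"
```

```text
clock: 21.4
tcp_pos: [0.5585, 0.1173, 0.0419]
tcp_rot: [-0.702, 0.704, 0.072, -0.079]
force: [0.2, -0.9, -0.3]
finger_gap: 0.0109
clock 21.4 tcp [0.5585 0.1173 0.0419] jawyaw 102.3 ydir [-0.01  -0.003 -1.   ] q6 -1.78 gap 0.0109 F [ 0.2 -0.9 -0.3]
shift [ 0.0001 -0.     -0.002 ] turn 0.002 (deg 0.1 )
```

```bash
python3 -m handwheel '0 0 -0.002 0 0;0 0 -0.002 0 0;0 0 -0.002 0 0;0 0 -0.002 0 0.5;0 0 -0.002 0 1;0 0 -0.002 0 1;0 0 -0.002 0 1;0 0 -0.002 0 1;0 -0.04 -0.002 0 1;0 -0.08 -0.002 0 1;0 -0.11 -0.002 0 1;0 -0.11 -0.002 0 1'; python3 -c "
from pl import *
to((.575,-.16,.15),106.6)"
```

```text
clock: 22.6
tcp_pos: [0.5619, 0.1157, 0.1561]
tcp_rot: [-0.702, 0.704, 0.075, -0.077]
force: [0.9, -0.4, -0.6]
finger_gap: 0.0855
clock 22.6 tcp [0.5619 0.1157 0.1561] jawyaw 102.3 ydir [-0.002 -0.003 -1.   ] q6 -1.79 gap 0.0855 F [ 0.9 -0.4 -0.6]
shift [-0.0459  0.0069 -0.2721] turn -0.095 (deg -4.3 )
```

```bash
python3 -c "
from marks import *
slabs(dict(rect=(rect,(.588,-.221,.29)),disc=(disc,(.516,-.1255,0))))"; python3 -m handwheel '-0.007 0.006 -0.04 -0.03 1;-0.015 0.006 -0.085 -0.06 1;-0.022 0.006 -0.13 -0.095 1;-0.03 0.006 -0.175 -0.095 1;-0.038 0.006 -0.22 -0.095 1;-0.044 0.006 -0.255 -0.095 1;-0.046 0.006 -0.272 -0.095 1;-0.046 0.006 -0.272 -0.095 1'; python3 -c "
from marks import *
to((.582,-.223,.1),106.6)
slabs(dict(nose=(nose,(.561,.115,.21)),))"
```

```text
top slab_rect [ 0.5881 -0.2221] yaw 16.6 score 141.5
top slab_disc [ 0.5162 -0.1267] yaw 10.6 score 145.5
clock: 23.45
tcp_pos: [0.5734, -0.1615, 0.1469]
tcp_rot: [-0.7, 0.7, 0.098, -0.104]
force: [-0.1, 0.8, 0.3]
finger_gap: 0.0856
clock 23.4 tcp [ 0.5734 -0.1615  0.1469] jawyaw 106.4 ydir [-0.008 -0.002 -1.   ] q6 -2.33 gap 0.0856 F [-0.1  0.8  0.3]
shift [-0.0088  0.047  -0.0614] turn -0.004 (deg -0.2 )
top slab_nose [0.5729 0.111 ] yaw 26.7 score 76.9
```

```bash
python3 -m handwheel '-0.005 0.01 -0.03 0 1;-0.009 0.04 -0.061 0 1;-0.009 0.07 -0.061 0 1;-0.009 0.095 -0.061 0 1;-0.009 0.105 -0.061 0 1;-0.009 0.105 -0.061 0 1;-0.009 0.105 -0.061 0 1' 50; python3 -m handwheel '0 0 0 0 0;0 0 0 0 0;0 0 0 0 0;0 0 0 0 0;0 0 0 0 0;0 0 0 0 0;0 0 0 0 0;0 0 0 0 0'; python3 -c "
from pl import *
o,T=tcp()
# TCP sits off the slab origin along the bar: rotate that offset along
off=o['tcp_pos'][:2]-[.5882,-.2221]; a=np.radians(-5.7-16.6); c,s=np.cos(a),np.sin(a)
w=np.array([.6253,.0208])+np.array([[c,-s],[s,c]])@off
print(off,w); to((*w,o['tcp_pos'][2]),84.3)"
```

```text
clock: 24.2
tcp_pos: [0.582, -0.2204, 0.0433]
tcp_rot: [-0.699, 0.7, 0.1, -0.104]
force: [1.0, -0.8, 0.2]
finger_gap: 0.0856
clock: 25.0
tcp_pos: [0.5822, -0.2207, 0.0437]
tcp_rot: [-0.699, 0.7, 0.1, -0.104]
force: [-0.6, -1.7, 4.6]
finger_gap: 0.0109
[-0.0060371  0.0013824] [0.62023898 0.02436982]
clock 25.0 tcp [ 0.5822 -0.2207  0.0437] jawyaw 106.6 ydir [-0.006 -0.003 -1.   ] q6 -2.41 gap 0.0109 F [-0.6 -1.7  4.6]
shift [ 0.1064 -0.001   0.224 ] turn 0.495 (deg 22.3 )
```

```bash
python3 -m handwheel '0.008 -0.001 0.017 0.03 0;0.017 -0.001 0.036 0.07 0;0.026 -0.001 0.055 0.11 0;0.035 -0.001 0.075 0.16 0;0.045 -0.001 0.095 0.21 0;0.054 -0.001 0.114 0.26 0;0.063 -0.001 0.133 0.31 0;0.073 -0.001 0.154 0.36 0;0.082 -0.001 0.173 0.41 0;0.091 -0.001 0.192 0.46 0;0.1 -0.001 0.21 0.495 0;0.106 -0.001 0.224 0.495 0'; python3 -m handwheel '0 0 0 0 0;0 0 0 0 0'; python3 -c "
from marks import *
to((.6202,.0244,.0437),84.3)
slabs(dict(rect=(rect,(.625,.0208,-.1)),nose=(nose,(.561,.113,.21))))
cv2.imwrite('pics/r1.png',top(.036,(.44,.69,-.05,.19),2500))"
```

```text
clock: 26.2
tcp_pos: [0.62, 0.025, 0.0438]
tcp_rot: [-0.705, 0.708, -0.037, 0.033]
force: [-0.6, -3.8, 3.3]
finger_gap: 0.011
clock: 26.4
tcp_pos: [0.6199, 0.0256, 0.0437]
tcp_rot: [-0.705, 0.707, -0.037, 0.033]
force: [0.4, 2.2, 2.5]
finger_gap: 0.011
clock 26.4 tcp [0.6199 0.0256 0.0437] jawyaw 84.4 ydir [-0.006 -0.002 -1.   ] q6 -1.62 gap 0.011 F [0.4 2.2 2.5]
shift [ 0.0004  0.     -0.0012] turn 0.002 (deg 0.1 )
top slab_rect [0.6364 0.0209] yaw -8.9 score 107.2
top slab_nose [0.5747 0.1101] yaw -10.3 score 57.7
```

View pics/r1.png

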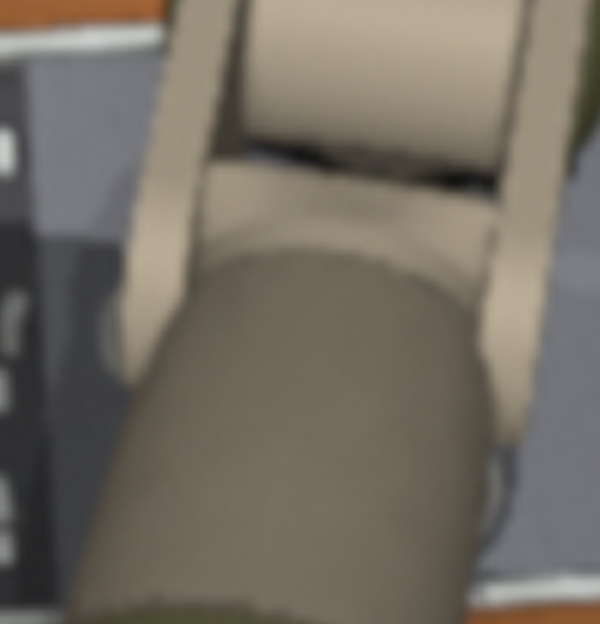

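The arm hides both slabs in this view. I'll release, step aside and measure.

```bash
python3 -m handwheel '0 0 -0.001 0 0;0 0 -0.001 0 0.5;0 0 -0.001 0 1;0 0 -0.001 0 1;0 0 -0.001 0 1;0 0 -0.001 0 1;0 0 -0.001 0 1;0 -0.04 0 0 1;0 -0.08 0 0 1;0 -0.12 0 0 1;0 -0.12 0 0 1'; python3 -m handwheel '-0.03 0 0.035 0 1;-0.06 0 0.07 0 1;-0.09 0 0.105 0 1;-0.12 0 0.14 0 1;-0.15 0 0.175 0 1;-0.18 0 0.21 0 1;-0.2 0 0.245 0 1;-0.22 0 0.28 0 1;-0.22 0 0.31 0 1;-0.22 0 0.31 0 1'; python3 -c "
from marks import *
to((.4,.3,.2),84.3)
slabs(dict(rect=(rect,(.625,.0208,-.1)),nose=(nose,(.561,.113,.21)),disc=(disc,(.516,-.1267,.2))))
slabs(dict(rect=(rect,(.622,.0208,-.1)),nose=(nose,(.5584,.112,.21))),'side')
cv2.imwrite('pics/r2.png',top(.03,(.44,.69,-.05,.25),2500))"
```

```text
clock: 27.6
tcp_pos: [0.6227, 0.025, 0.1697]
tcp_rot: [-0.705, 0.708, -0.033, 0.037]
force: [0.7, 0.1, 0.4]
finger_gap: 0.0851
clock: 28.6
tcp_pos: [0.4337, 0.358, 0.1668]
tcp_rot: [-0.705, 0.708, -0.032, 0.035]
force: [0.0, -1.9, -0.1]
finger_gap: 0.0854
clock 28.6 tcp [0.4337 0.358  0.1668] jawyaw 84.5 ydir [ 0.005 -0.004 -1.   ] q6 -0.99 gap 0.0854 F [ 0.  -1.9 -0.1]
shift [-0.0279 -0.0332 -0.0611] turn 0.005 (deg 0.2 )
top slab_rect [0.6276 0.0252] yaw -6.2 score 101.3
top slab_nose [0.556  0.1077] yaw 35.5 score 94.0
top slab_disc [ 0.5162 -0.1268] yaw 23.0 score 151.5
side slab_rect [0.6198 0.024 ] yaw 4.7 score 235.6
side slab_nose [0.5687 0.0986] yaw 11.7 score 263.9
```

View pics/r2.png

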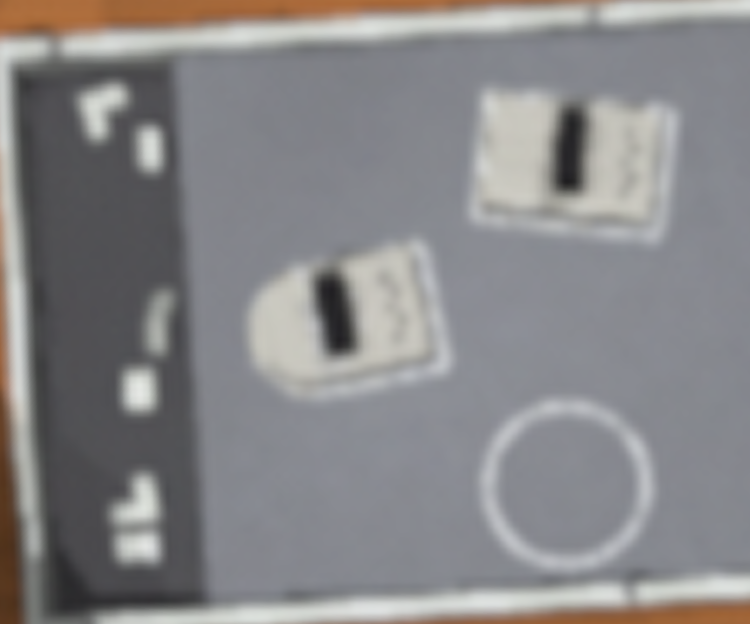

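In the picture both slabs sit slightly up-left of their outlines, the rect around (570,160) and the nose around (345,320). The white outlines disturb the gradient fit, so I'll segment the slabs by their beige tint instead.

```bash
cat > seg.py <<'E'
from marks import *
def seg(c="top",rect_=(.45,.675,-.26,.165),s=2500,z=.036,k=None):
    im=top(z,rect_,s,c).astype(int); d=im[...,2]-im[...,0]; g=im.sum(2)/3
    m=((d>2)&(g>140)).astype(np.uint8); m=cv2.morphologyEx(m,cv2.MORPH_OPEN,np.ones((7,7)))
    out=[]
    for q in cv2.findContours(m,cv2.RETR_EXTERNAL,cv2.CHAIN_APPROX_NONE)[0]:
        if cv2.contourArea(q)<3000: continue
        out.append(q)
    # join pieces split by the bar
    lab=cv2.dilate(m,np.ones((41,41))); n,L=cv2.connectedComponents(lab)
    for i in range(1,n):
        pts=np.vstack([q.reshape(-1,2) for q in out if L[q[0,0,1],q[0,0,0]]==i] or [np.zeros((0,2),int)])
        if len(pts)<50: continue
        h=cv2.convexHull(pts.astype(np.int32)); (u,v),(w,hh),a=cv2.minAreaRect(h)
        b=cv2.boxPoints(((u,v),(w,hh),a)); e=max([(b[1]-b[0]),(b[2]-b[1])],key=np.linalg.norm)
        yaw=(np.degrees(np.arctan2(e[1],-e[0]))+90)%180-90
        print(c,"x,y",round(rect_[1]-v/s,4),round(rect_[3]-u/s,4),"size",round(max(w,hh)/s,4),round(min(w,hh)/s,4),"yaw",round(yaw,1),"hull area mm2",round(cv2.contourArea(h)/s**2*1e6))
if __name__=="__main__":
    im=top(.03,(.44,.69,-.05,.25),2500).astype(int)
    for n,(u,v) in dict(slab=(520,150),mark=(672,150),plate=(330,130),nose=(290,330),circ=(567,405)).items(): print(n,im[v,u])
    seg("top"); seg("side")
E
python3 seg.py
```

```text
slab [188 197 198]
mark [176 171 169]
plate [135 128 127]
nose [191 200 201]
circ [183 179 177]
top x,y 0.6243 0.0223 size 0.0704 0.0481 yaw -5.3 hull area mm2 3199
top x,y 0.5605 0.1147 size 0.0713 0.0478 yaw 15.7 hull area mm2 3066
top x,y 0.5164 -0.1256 size 0.0572 0.0572 yaw 0.0 hull area mm2 2622
side x,y 0.5932 0.0783 size 0.1707 0.0831 yaw 32.3 hull area mm2 11044
```

Measured against the outlines, the rect is off by about (-1,+2) mm with about 0.5° of turn, and the nose by about (0,+2) mm with under 4°. Both are inside the tolerances. Disc next.

```bash
python3 -c "
from pl import *
to((.516,-.126,.12),101)"; python3 -m handwheel '0.01 0.004 -0.04 -0.04 1;0.025 0.008 -0.085 -0.08 1;0.04 0.012 -0.13 -0.13 1;0.055 0.016 -0.175 -0.18 1;0.07 0.02 -0.22 -0.23 1;0.085 0.025 -0.265 -0.28 1;0.1 0.03 -0.31 -0.33 1;0.115 0.035 -0.355 -0.36 1;0.125 0.04 -0.4 -0.36 1;0.128 0.045 -0.44 -0.36 1;0.128 0.045 -0.475 -0.36 1;0.128 0.045 -0.485 -0.36 1';python3 -c "
from pl import *
to((.516,-.126,.042),101)"
```

```text
clock 28.9 tcp [0.4347 0.3543 0.1673] jawyaw 84.2 ydir [ 0.004 -0.005 -1.   ] q6 -0.99 gap 0.0856 F [ 0.2  0.4 -0. ]
shift [ 0.1288  0.0499 -0.4695] turn -0.372 (deg -16.8 )
clock: 30.1
tcp_pos: [0.513, -0.145, 0.1249]
tcp_rot: [-0.702, 0.706, 0.064, -0.061]
force: [-0.5, -0.2, -0.2]
finger_gap: 0.0855
clock 30.1 tcp [ 0.513  -0.145   0.1249] jawyaw 100.2 ydir [ 0.004 -0.005 -1.   ] q6 -2.24 gap 0.0855 F [-0.5 -0.2 -0.2]
shift [0.0061 0.0828 0.0187] turn -0.018 (deg -0.8 )
```

```bash
python3 -m handwheel '0.006 0 0.019 -0.018 1;0.006 0.01 0.019 -0.018 1;0.006 0.04 0.019 -0.018 1;0.006 0.07 0.019 -0.018 1;0.006 0.082 0.019 -0.018 1;0.006 0.082 0.019 -0.018 1;0.006 0.082 0.019 -0.018 0;0.006 0.082 0.019 -0.018 0;0.006 0.082 0.019 -0.018 0;0.006 0.082 0.019 -0.018 0;0.006 0.082 0.019 -0.018 0;0.006 0.082 0.019 -0.018 0' 50; python3 -m handwheel '0 0 0 0 0;0 0 0 0 0'; python3 -c "
from pl import *
o,_=tcp(); p=o['tcp_pos']
to((p[0]+.4965-.5162,.0225,p[2]),100)"
```

```text
clock: 31.3
tcp_pos: [0.516, -0.1257, 0.0433]
tcp_rot: [-0.702, 0.706, 0.069, -0.066]
force: [-0.8, 1.6, 5.5]
finger_gap: 0.0109
clock: 31.5
tcp_pos: [0.516, -0.1257, 0.0433]
tcp_rot: [-0.702, 0.706, 0.069, -0.066]
force: [-1.1, 1.1, 2.4]
finger_gap: 0.0108
clock 31.5 tcp [ 0.516  -0.1257  0.0433] jawyaw 101.0 ydir [ 0.005 -0.005 -1.   ] q6 -2.22 gap 0.0108 F [-1.1  1.1  2.4]
shift [ 0.0089 -0.0009  0.1492] turn 0.022 (deg 1.0 )
```

```bash
python3 -m handwheel '0.001 0 0.015 0 0;0.002 0 0.03 0 0;0.003 0 0.046 0 0;0.004 0 0.062 0 0;0.005 0 0.078 0 0;0.006 0 0.094 0 0;0.007 0 0.11 0 0;0.008 0 0.125 0 0;0.009 0 0.138 0 0;0.009 0 0.147 0 0;0.009 0 0.149 0 0;0.009 0 0.149 0 0'; python3 -c "
from pl import *
to((.4963,.0225,.0433))"; python3 -m handwheel '0 0 0 0 0;0 0 0 0 0.5;0 0 0 0 1;0 0 0 0 1;0 0 0 0 1;0 0 0 0 1;0 0 0 0 1;0 -0.04 0 0 1;0 -0.08 0 0 1;0 -0.12 0 0 1;0 -0.12 0 0 1';  python3 -c "
from pl import *
to((.37,.27,.2),92)"
```

```text
clock: 32.7
tcp_pos: [0.497, 0.0235, 0.0433]
tcp_rot: [-0.701, 0.706, 0.071, -0.066]
force: [2.3, -2.5, 10.4]
finger_gap: 0.0112
clock 32.7 tcp [0.497  0.0235 0.0433] jawyaw 101.1 ydir [ 0.008 -0.006 -1.   ] q6 -1.95 gap 0.0112 F [ 2.3 -2.5 10.4]
shift [-0.0008  0.     -0.0008] 
clock: 33.8
tcp_pos: [0.4981, 0.0239, 0.168]
tcp_rot: [-0.7, 0.707, 0.074, -0.062]
force: [1.0, 0.1, -0.0]
finger_gap: 0.0852
clock 33.8 tcp [0.4981 0.0239 0.168 ] jawyaw 101.1 ydir [ 0.017 -0.008 -1.   ] q6 -1.95 gap 0.0852 F [ 1.   0.1 -0. ]
shift [-0.0779 -0.0361  0.2658] turn 0.202 (deg 9.1 )
```

```bash
python3 -m handwheel '0 -0.02 0.045 0.05 1;-0.01 -0.04 0.09 0.1 1;-0.03 -0.05 0.135 0.15 1;-0.06 -0.06 0.18 0.2 1;-0.08 -0.06 0.22 0.25 1;-0.1 -0.06 0.26 0.3 1;-0.12 -0.06 0.3 0.35 1;-0.15 -0.06 0.33 0.4 1;-0.18 -0.06 0.37 0.4 1;-0.2 -0.06 0.4 0.4 1;-0.22 -0.06 0.42 0.4 1;-0.22 -0.06 0.42 0.4 1'; python3 -c "
from pl import *
to((.245,.49,.23))
cv2.imwrite('pics/f.png',np.hstack([top(.03,(.45,.68,-.04,.175),1800), cv2.resize(top(.018,(.31,.49,.27,.45),1800),None,fx=1.2,fy=1.2)[:414,:]]) if 0 else top(.03,(.30,.68,-.04,.45),1500))"; python3 -c "
from seg import *
seg('top')
print([ (n,places(n,'top')[:2]) for n in ('scraper','mat')])"
```

```text
clock: 35.0
tcp_pos: [0.198, 0.3952, 0.2192]
tcp_rot: [-0.703, 0.709, -0.036, 0.047]
force: [0.4, 0.6, -0.4]
finger_gap: 0.0854
clock 35.0 tcp [0.198  0.3952 0.2192] jawyaw 83.3 ydir [ 0.016 -0.008 -1.   ] q6 -0.6 gap 0.0854 F [ 0.4  0.6 -0.4]
shift [ 0.0358 -0.0108  0.0995] 
top x,y 0.6247 0.0223 size 0.0695 0.0476 yaw -5.9 hull area mm2 3149
top x,y 0.5608 0.1148 size 0.0712 0.0475 yaw 15.2 hull area mm2 3057
top x,y 0.4974 0.024 size 0.0603 0.0568 yaw 76.6 hull area mm2 2734
[('scraper', [(0.97, [0.407, 0.362, 0.007])]), ('mat', [(0.56, [0.406, 0.36, -0.0])])]
```

View pics/f.png

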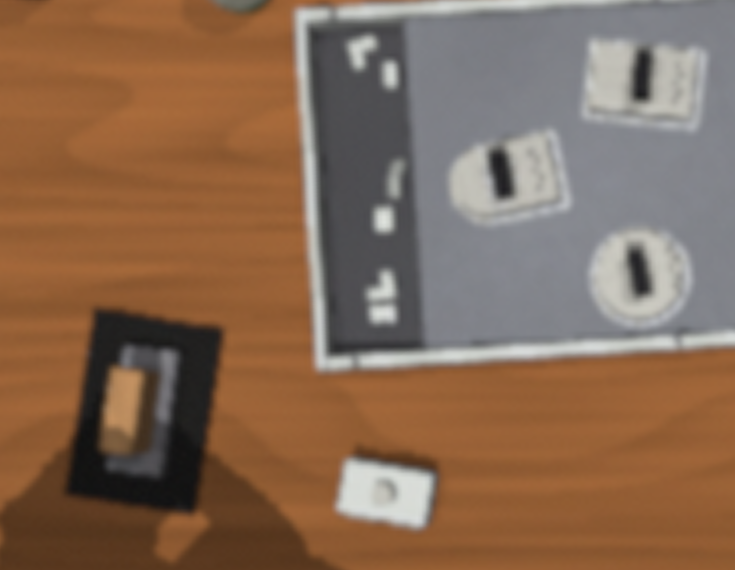

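The scraper stands on the middle of its mat at (135,410). The disc is centred in its circle at (640,275), and the rect and nose sit within about 4 mm of their outlines. All six chips are in the trough. One last check that nothing has moved, then I'll hand in.

```bash
python3 -m handwheel '0 0 0 0 1;0 0 0 0 1;0 0 0 0 1;0 0 0 0 1;0 0 0 0 1;0 0 0 0 1;0 0 0 0 1;0 0 0 0 1;0 0 0 0 1;0 0 0 0 1;0 0 0 0 1;0 0 0 0 1' >/dev/null; python3 -c "
from seg import *
seg('top'); [print(n,places(n,'side')[:3]) for n in ('slab_rect','slab_disc','slab_nose','nose_tip')]
r.job_done()"
```

```text
top x,y 0.6245 0.0222 size 0.07 0.0476 yaw -5.2 hull area mm2 3171
top x,y 0.5607 0.1148 size 0.0712 0.0475 yaw 15.0 hull area mm2 3064
top x,y 0.4974 0.0247 size 0.0598 0.0568 yaw 83.8 hull area mm2 2739
slab_rect [(0.94, [0.624, 0.022, 0.027])]
slab_disc [(0.95, [0.492, 0.026, 0.026]), (0.24, [0.405, 0.36, -0.001])]
slab_nose [(0.89, [0.338, -0.182, 0.0]), (0.6, [0.561, 0.114, 0.02]), (0.44, [0.834, -0.125, -0.001])]
nose_tip [(0.84, [0.553, 0.148, 0.025]), (0.53, [0.322, -0.208, 0.002])]
the job is handed in; nothing more can be done
```

The job is handed in, and my last checks put everything within tolerance; the station itself reports no verdict. I wiped all six chips into the trough with three scraper strokes and stood the scraper back on its mat. Then I slid the nose, rect and disc slabs onto their outlines.

- **Chips:** all six show in the trough. One L-shaped chip stands on its legs against the plate's edge with its top below the plate face, so I judged it under the 22 mm limit from the pictures only.
- **Scraper:** it stands within about 2 mm of the mat's centre, lengthwise as the mat lies.
- **Slabs:** the disc is about 2 mm off its outline's centre, the rect 2–3 mm and the nose about 4 mm, against 8 mm allowed. The rect is about 0.5° off and the nose about 3°, against 8° allowed.

**Where checks disagreed:** my gradient fits of the placed slabs were unreliable because the white outlines and the arm disturbed them. I relied on segmenting the slabs by colour and on the detector, which agreed with each other to within about 6 mm. I saw no knock to a slab and no slackened grip.

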